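Close the UV curing box on a repaired board and start it

ROBOT

A 6-joint arm with a two-finger parallel gripper is mounted at the origin on the work surface. World frame = base frame: x ahead of the robot, y to its left, z up, the work surface at z = 0. Lengths are in m, angles in rad, forces in N, time in s.
With the tool pointing down it reaches from about 0.375 to 0.75 m from the base axis. Payload 9 kg.
Tool frame: the origin (TCP) lies between the finger pads; the fingertips stand 25 mm ahead of it and the grasp point (between the pads) lies 6 mm ahead of it; z points along the fingers, y is the line along which they close (so a half turn about z gives the same grasp; the last joint's range is limited). The gripper opens to 85 mm and grips with 20 to 120 N. Pads are 22 mm wide; open, the fingers measure 114 mm over their backs; the gripper's body (76 mm by 85 mm) begins 54 mm behind the grasp point. The pads swing forward as they close: fully open they stand 13 mm farther back than shut.
Start: joints at [-1.351, 0.104, 0.097, 1.564, 0, 1.353], TCP at [0.254, -0.543, 0.256] pointing down, gripper open.
Joint ranges: [-2.99, 2.99], [-0.84, 1.86], [-1.1, 1.16], [-1.84, 2.11], [-1.51, 1.56], [-3.14, 3.14]. Speed limits (rad/s): [2.22, 2.22, 2.57, 3.14, 3.14, 3.14].

INTERFACE

Orientations are given as a rotation vector (axis times angle).
In Python, from station import robot gives the robot as it stands. Calls block until the motion is done:
- robot.move_pose(position, orientation): joint-space move of the TCP to a pose.
- robot.move_linear(position, frame=None, speed=0.15, threshold=None): straight line of the TCP; frame=None keeps the orientation; speed is the mean speed in m/s. With threshold (N) it stops when the force on the tool has changed by that much, and returns True; else False.
- robot.set_joints(angles): joint-space move.
- robot.let_go() and robot.clamp(grip_force=None): open the fingers fully, or close them until they stop; grip_force is the grip in N (None keeps the last).
- robot.pause(seconds).
- robot.inverse_kinematics(position, orientation): joint angles nearest the present ones, or None.
- robot.state(): the state.
- robot.capture(name): name is "scene" or "top" or "wrist"; returns a dict with "pixels" (480x640x3 uint8, red, green, blue), "fx", "fy", "cx", "cy" (pixels), "distortion" ([k1, k2, p1, p2, k3] as OpenCV has them; the pictures are not rectified), "R" (3x3) and "t" (3): a world point X has camera coordinates R X + t. Camera axes: x right, y down, z forward; pixel columns grow to the right and rows downward; lengths in m; the calibration is good to about 2 mm. A picture is of the moment at which its call begins. There is no depth.
A pose or a line that the arm cannot do raises robot.PlanningError and nothing moves.
- robot.finish_job(): hands the job in; it is judged then, once.
The state is a dict: "time_s": time; "joints": joint angles; "dq": joint speeds; "effort": joint torques, N m; "tool_pos": TCP position; "tool_rot": TCP orientation; "contact_force": force on the tool from outside, world axes, zero at the start; "moment": the same for the moment, N m; "opening": finger opening in m; "grip_force": force on a finger pad.
Only numpy, scipy, OpenCV 4.12 (cv2) and the standard library are available. Lean on these libraries where they do the work, as an engineer would, in place of code of your own. Each camera call takes 0.05 s, during which the arm holds its last target. There are 200 camera calls.

TASK

The circuit board lying in the open tray of the UV curing box has a fresh coat of lacquer: with the fingertips, gently push the tray all the way home, without slamming or forcing it, gripping its handle or touching the board. Then press the large round start button on top of the box fully down and let it go. Leave the small stop button, the timer knob and the things lying around the box alone.

Things in the scene. Friction and masses are not known exactly. Their poses are not given: they have to be found in the camera images.
- uvbox: White UV curing box with an amber window on top, fixed to the bench: 240 (its x) by 200 (y) by 115 mm high. Origin: centre of its underside, z up. Its front, where the tray slides out, is its -x face at x = -120 mm; its +x is the way the tray is pushed shut. On top at x = -92 mm, in a row: start button y = -58, stop button y = -5, timer knob y = +55 mm.
- tray (a joint): Slide of the tray out of the box (m): 0 = fully home, with the front panel against the housing; 0.15 = fully out. It starts 0.08 to 0.12 open. It slides with about 2.5 N of friction plus light damping (8 N per m/s), has no spring, and stays where it is left.
- tray_bar (a point): Middle of the tray's round steel handle bar, 63 mm above the bench: 10 mm thick, 100 mm long along the box's y, 28 mm in front of the housing's face when home. Two end posts join it to the white front panel (6 mm thick, 184 mm wide, 18 to 78 mm above the bench). The whole tray moves with it; its walls, behind the panel, are 134 mm apart. Axes as the box's.
- tray_mat (a point): Centre of the upper face of the grey silicone mat in the tray, 25 mm above the bench, 124 mm behind the handle bar. Axes as the box's.
- board: L-shaped phone logic board lying on the mat, 100 mm (its x) by 46 mm by 4 mm, 0.03 kg, loose. Origin: about the middle of its underside; z up. Not to be touched.
- start_top (a point): Centre of the top face of the large round start button (32 mm across, black): it moves straight down 6 mm, against a spring, about 4 N at the bottom; returns by itself.
- start (a joint): Travel of the start button (m): 0 = up, 0.006 = fully down.
- stop_top (a point): Centre of the top face of the small round stop button (16 mm across, black), 53 mm from the start button. To be left alone.
- stop (a joint): Travel of the stop button (m): 0 = up, 0.005 = fully down.
- timer (a joint): Turn of the timer knob (rad, 36 mm across) at the left end of the control row. To be left alone; 0 at the start.
- glue: Black adhesive bottle standing on the bench in front of the box, to its right: 28 mm across, 85 mm high with its white nozzle. Origin: centre of its underside. Loose.
- tweezers: Steel tweezers lying on the bench in front of the box, to its left: about 130 mm long, 25 mm wide, 9 mm high. Origin: on the bench near their middle; x along them. Loose.
- driver: Screwdriver, 150 mm, lying on the bench to the left of the box, outside the tweezers. Origin: on the bench near its middle; x along it. Loose.
- dish: Small round steel screw dish, 70 mm across, 22 mm high, on the bench to the right of the box. Origin: centre of its underside. Loose.

How it is judged:
On the way, in this order (a step that is already met when the one before it is completed fails the run):
1. the tray is pushed fully home (value of joint tray below 0.004 m), for 0.2 s.
2. the start button is pressed down with the tray home (value of joint start above 0.004 m and value of joint tray below 0.005 m), for 0.05 s.
At the end, for the whole second after the job is handed in: The tray is home (within 4 mm), the board lies flat on the tray's mat (its origin within 60 mm of the mat's centre), and both buttons are up again, the start button having been pressed at least 4 mm down after the tray was home (value of joint tray below 0.004 m and value of joint start below 0.002 m and value of joint stop below 0.0015 m and horizontal distance between board and tray_mat below 0.06 m and z of board in the frame of tray_mat below 0.006 m and angle between board's own z axis and vertical below 0.1 rad and linear speed of board below 0.02 m/s); the robot touches nothing.
It fails at once if the board is touched by the robot, lifted or tipped (contact force between any of the arm, the fingers and board above 0.2 N or z of board in the frame of tray_mat above 0.012 m or angle between board's own z axis and vertical above 0.15 rad).
It fails at once if the tray is slammed (faster than 0.35 m/s), or gripped or forced (over 45 N from the fingers, or over 25 N from the arm or the gripper's body, on the box and its parts) (velocity of joint tray below -0.35 m/s or contact force between the fingers and uvbox above 45 N or contact force between the arm and uvbox above 25 N).
It fails at once if the start button is pressed with the tray open (value of joint start above 0.003 m and value of joint tray above 0.01 m).
It fails at once if the stop button is pressed or the timer knob turned (value of joint stop above 0.002 m or value of joint timer above 0.15 rad or value of joint timer below -0.15 rad).
It fails at once if something beside the box is moved more than 25 mm, or the bottle tipped (distance of any of glue, tweezers, driver, dish from where it was at the start of the episode above 0.025 m or angle between glue's own z axis and vertical above 0.4 rad).
It also fails if it takes over 45 s, if anything falls off the work surface, if the arm or the gripper's body presses on something with over 40 N, if the wrist force passes 120 N, or if a joint passes its speed limit or range.

## Working session

There is one attempt and no reset: what is moved stays moved. The work goes in short steps, each a Python script; the robot and the scene stay as the last script left them, time stands still between calls to the robot, and variables do not carry over. Pictures are saved under pics/ and viewed, at most 10 in all, crops included, and the job is handed in when it is done.

```bash
ls; mkdir -p pics
cat > h.py <<'E'
import numpy as np, cv2
from station import robot
def K(c): return np.array([[c['fx'],0,c['cx']],[0,c['fy'],c['cy']],[0,0,1]])
def ray(c,px,z):
    u=cv2.undistortPoints(np.array(px,float).reshape(-1,1,2),K(c),np.array(c['distortion'])).reshape(-1,2)
    R=np.array(c['R']);t=np.array(c['t']);o=-R.T@t
    d=np.c_[u,np.ones(len(u))]@R
    return o+d*((z-o[2])/d[:,2])[:,None]
def proj(c,P):
    return cv2.projectPoints(np.array(P,float).reshape(-1,1,3),cv2.Rodrigues(np.array(c['R'],float))[0],np.array(c['t'],float),K(c),np.array(c['distortion']))[0].reshape(-1,2)
def save(c,n): cv2.imwrite('pics/'+n+'.png',cv2.cvtColor(c['pixels'],cv2.COLOR_RGB2BGR))
E
python3 - <<'E'
from h import *
import pickle
for n in('scene','top'):
    c=robot.capture(n);save(c,n+'0');pickle.dump(c,open(n+'.pkl','wb'))
    R=np.array(c['R']);print(n,-R.T@np.array(c['t']),R[2])
print(robot.state())
E
```

```text
pics
scene [ 1.0314127  -0.18044855  0.64525032] [-0.62912519  0.27640869 -0.72649827]
top [0.49562023 0.0076836  0.82883581] [ 0.1600223  -0.02257825 -0.98685515]
{'time_s': 0.1, 'joints': array([-1.35073046e+00,  1.04656030e-01,  9.65502337e-02,  1.56388958e+00,
        1.79246205e-05,  1.35312317e+00]), 'dq': array([-0.00138172, -0.00144894,  0.0018958 , -0.00087102, -0.00078296,
       -0.00117631]), 'effort': array([ 5.76004953e-03, -5.58200562e+01,  5.04725039e+01,  1.28443507e-02,
       -2.85847836e-04,  8.74558708e-06]), 'tool_pos': array([ 0.25430463, -0.5431512 ,  0.25559219]), 'tool_rot': array([-3.06547489e+00, -6.81861851e-01, -2.58927381e-05]), 'contact_force': array([ 0.29107154, -0.55684105, -0.92459429]), 'moment': array([-0.00573403, -0.0110539 ,  0.04743185]), 'grip_force': 0.0, 'opening': 0.08529555071058635}
```

View pics/top0.png

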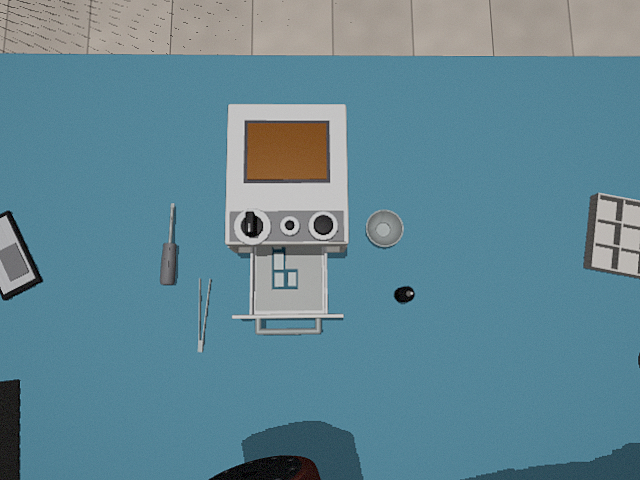

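View pics/scene0.png

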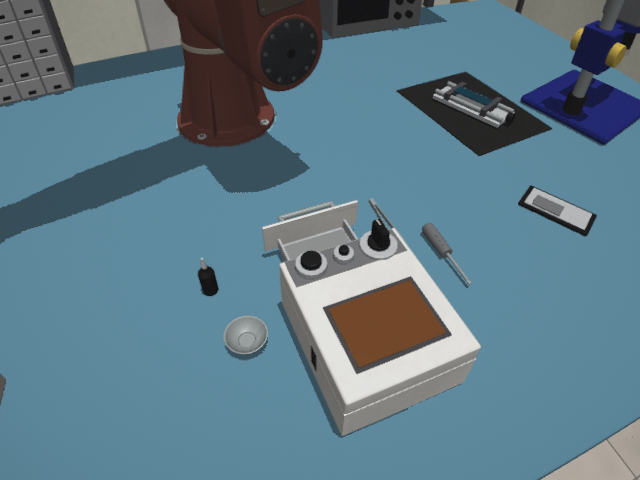

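Top view: the box is nearly axis-aligned, with top corners about (228,104), (347,104) and (226,243). Start is at (323,224), stop at (290,225), knob at (251,226), the bar runs (257..322, 333) and the panel is at row 317. The scene view shows start at (311,259) and the bottle at (208,280).

Run:
```python
from h import *
import pickle
T=pickle.load(open('top.pkl','rb'));S=pickle.load(open('scene.pkl','rb'))
def dark(c,x,y,r=14,th=60):
    m=(c['pixels'].max(2)<th).astype(np.uint8);w=np.zeros_like(m);w[y-r:y+r,x-r:x+r]=1;m*=w
    n,l,s,ce=cv2.connectedComponentsWithStats(m);i=1+np.argmax(s[1:,4]);return ce[i],s[i]
bt,a=dark(T,323,224);bs,b=dark(S,311,259);st,_=dark(T,290,225,9);print(bt,a,bs,b,st)
uT=cv2.undistortPoints(bt.reshape(1,1,2),K(T),np.array(T['distortion'])).reshape(2,1)
uS=cv2.undistortPoints(bs.reshape(1,1,2),K(S),np.array(S['distortion'])).reshape(2,1)
P=cv2.triangulatePoints(np.c_[T['R'],T['t']],np.c_[S['R'],S['t']],uT,uS);print('start',(P[:3]/P[3]).T)
for z in(.115,.125,.135):print(z,ray(T,[bt,st],z),ray(S,[bs],z))
print('corners',ray(T,[(228,104),(347,104),(350,243),(226,243)],.115))
print('bar',ray(T,[(257,333),(289,333),(322,333)],.063),'panel top',ray(T,[(233,317),(344,316)],.078))
print('glue',ray(T,[(404,295)],.06),'tw',ray(T,[(201,350),(200,280),(211,280)],.005),'dish',ray(T,[(384,229)],.01))
for d in(0,np.pi):
  pass
```

```text
[323.57416268 223.83732057] [314 215  19  20 209] [310.55305466 260.10289389] [301 251  20  19 311] [289.38333333 224.66666667]
start [[ 0.63067959 -0.02046221  0.13435372]]
0.115 [[ 0.6344712  -0.02117092  0.115     ]
 [ 0.6332094   0.03399482  0.115     ]] [[ 0.61547311 -0.01447873  0.115     ]]
0.125 [[ 0.63252606 -0.02076671  0.125     ]
 [ 0.63128194  0.03362623  0.125     ]] [[ 0.62331732 -0.01760876  0.125     ]]
0.135 [[ 0.63058092 -0.02036249  0.135     ]
 [ 0.62935448  0.03325764  0.135     ]] [[ 0.63116154 -0.02073879  0.135     ]]
corners [[ 0.83953657  0.13755074  0.115     ]
 [ 0.84050709 -0.06257192  0.115     ]
 [ 0.60305183 -0.06336722  0.115     ]
 [ 0.60360487  0.13493343  0.115     ]]
bar [[ 0.46015384  0.08900496  0.063     ]
 [ 0.45975758  0.03591678  0.063     ]
 [ 0.45936239 -0.0190122   0.063     ]] panel top [[ 0.48676865  0.12694212  0.078     ]
 [ 0.48719756 -0.05493126  0.078     ]]
glue [[ 0.5215886  -0.15926383  0.06      ]] tw [[0.4287793  0.19356308 0.005     ]
 [0.55246262 0.19973582 0.005     ]
 [0.55236329 0.17988733 0.005     ]] dish [[ 0.64493636 -0.13746685  0.01      ]]
```

```bash
cat >> h.py <<'E'
from scipy.spatial.transform import Rotation as Ro
def ori(t): # tool down, leaning t so fingertips lead to +x
    return (Ro.from_euler('y',-t)*Ro.from_rotvec([np.pi,0,0])).as_rotvec()
E
python3 - <<'E'
from h import *
o=ori(np.radians(12)); print(Ro.from_rotvec(o).as_matrix()[:,2])
for p in([.41,.036,.2],[.41,.036,.073],[.57,.036,.073]):print(robot.inverse_kinematics(p,o))
print(robot.inverse_kinematics([.631,-.0205,.2],ori(0)))
robot.clamp(20)
robot.move_pose([.41,.036,.2],o)
print(robot.move_linear([.41,.036,.073],speed=.1,threshold=12))
s=robot.state();print(s['time_s'],s['tool_pos'],s['contact_force'],s['opening'])
c=robot.capture('scene');
t=robot.capture('top')
save({'pixels':np.hstack([cv2.resize(c['pixels'][150:330,200:440],(400,300)),cv2.resize(t['pixels'][190:460,170:440],(400,300))])},'pre')
E
```

```text
[ 2.07911691e-01 -1.23131879e-16 -9.78147601e-01]
[-0.27296713 -0.81333196 -0.75011314  1.43211723  0.05608028  2.87430756]
[-0.27296713 -0.83168238 -0.99076366  1.20981713  0.05608028  2.87430756]
[-0.18501661 -0.19162303 -0.54204193  1.01441131  0.03825736  2.96053037]
[-0.23922645  0.19588149  0.09539559  1.47031042  0.          2.9023662 ]
False
4.4417 [0.41042447 0.03590484 0.07372195] [ 0.05591871  0.58842492 -0.59170783] 0.000128835002269941
```

View pics/pre.png

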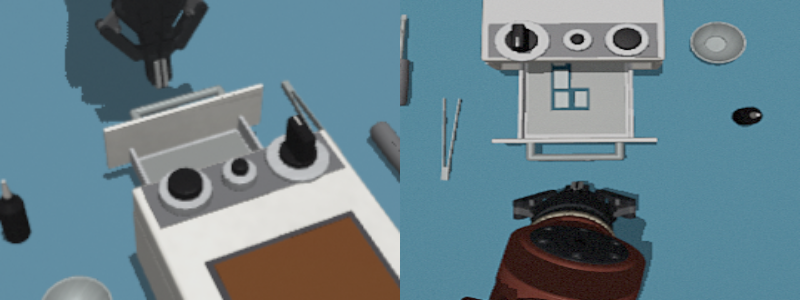

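The closed fingertips hang clear in front of the bar: tips at (158,75) on the left and about (577,185) on the right, with the bar at columns 530–625 in the right panel. They are centred on it, so I'll push now.

Run:
```python
from h import *
def rep(h):
    s=robot.state();print(h,round(s['time_s'],2),s['tool_pos'].round(4),s['contact_force'].round(1))
rep(robot.move_linear([.435,.036,.073],speed=.05,threshold=10))
h=robot.move_linear([.535,.036,.073],speed=.05,threshold=10);rep(h)
for i in range(12):
    x=robot.state()['tool_pos'][0]
    if x>.575:break
    h=robot.move_linear([x+.015,.036,.073],speed=.02,threshold=10);rep(h)
    if h:break
t=robot.capture('top');c=robot.capture('scene')
save({'pixels':np.hstack([cv2.resize(c['pixels'][150:330,200:440],(400,300)),cv2.resize(t['pixels'][190:460,170:440],(400,300))])},'pushed')
```

```text
False 5.19 [0.4347 0.0361 0.0729] [-0.8  0.1  0.4]
False 7.34 [0.5348 0.036  0.073 ] [-2.2  0.4 -2.9]
False 8.23 [0.5502 0.0359 0.0733] [-1.8  0.7 -1.8]
True 8.66 [0.5544 0.036  0.0724] [0.2 0.4 0.3]
```

View pics/pushed.png

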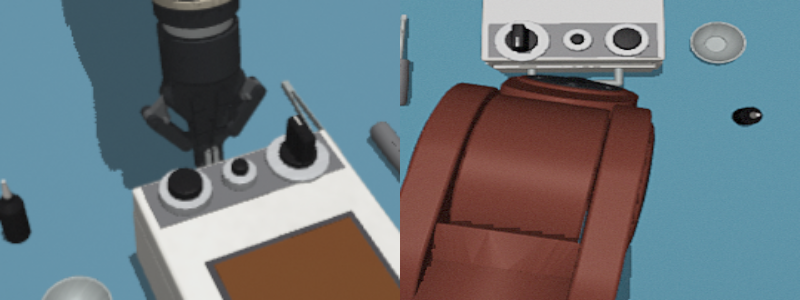

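The panel looks to be against the housing (a thin line at row 67, right panel). I'll confirm with a slow second push, then back off and look.

Run:
```python
from h import *
def rep(h):
    s=robot.state();print(h,round(s['time_s'],2),s['tool_pos'].round(4),s['contact_force'].round(1))
h=robot.move_linear([.566,.036,.073],speed=.015,threshold=15);rep(h)
robot.pause(.3);rep(0)
robot.move_linear([.50,.036,.073],speed=.08)
robot.move_linear([.47,.036,.22],speed=.15)
robot.move_pose([.40,-.10,.25],ori(0));rep(0)
t=robot.capture('top');save({'pixels':cv2.resize(t['pixels'][190:370,190:430],(800,600),interpolation=cv2.INTER_CUBIC)},'home')
```

```text
True 9.18 [0.5549 0.0364 0.0707] [ 0.1  0.4 -0.5]
0 9.48 [0.5546 0.0364 0.0704] [-1.6 -0.8 -0.7]
0 12.14 [ 0.4001 -0.0999  0.2493] [-0.4  0.7 -0.5]
```

View pics/home.png

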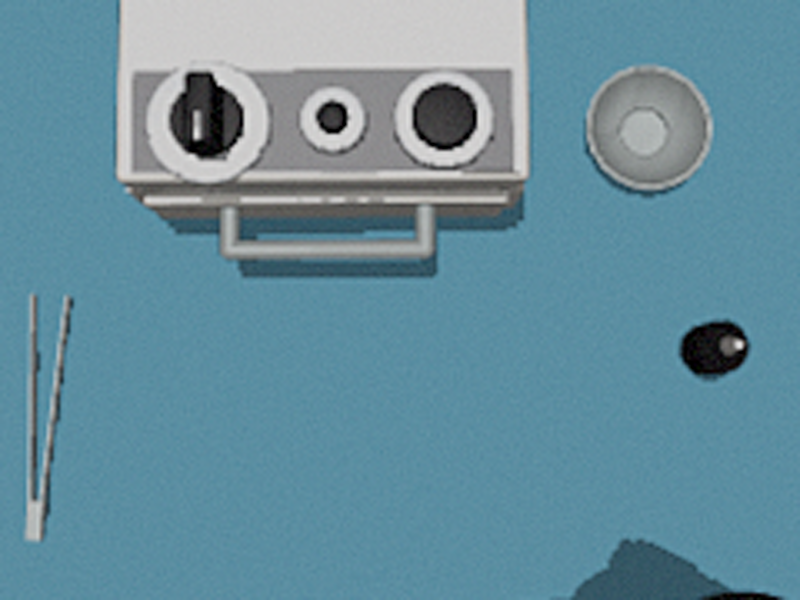

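Tray closed: bar at crop (328,250), panel against the housing, buttons at (332,118) and (443,118), and nothing around it has moved. I'll check the bar's distance from the housing numerically.

Run:
```python
from h import *
t=robot.capture('top');g=t['pixels'].astype(int)
col=(g[...,0]>110)  # bar vs blue: red channel
for x in(280,289,298):print(x,[(r,g[r,x,0]) for r in range(256,272)])
r=cv2.KeyPoint
for row in(264,264.5,265,265.5):print(row,ray(t,[(289,row)],.063)[0,0])
# box front edge at top & panel top edge rows
print([(r,g[r,289,0]) for r in range(238,256)])
for row in(242.5,243,243.5,244):print(row,ray(t,[(289,row)],.115)[0,0])
for row in(249,250,251,252):print(row,ray(t,[(289,row)],.078)[0,0])
```

```text
280 [(256, np.int64(54)), (257, np.int64(48)), (258, np.int64(52)), (259, np.int64(45)), (260, np.int64(77)), (261, np.int64(87)), (262, np.int64(120)), (263, np.int64(146)), (264, np.int64(176)), (265, np.int64(168)), (266, np.int64(133)), (267, np.int64(104)), (268, np.int64(64)), (269, np.int64(38)), (270, np.int64(51)), (271, np.int64(58))]
289 [(256, np.int64(52)), (257, np.int64(50)), (258, np.int64(53)), (259, np.int64(45)), (260, np.int64(73)), (261, np.int64(89)), (262, np.int64(118)), (263, np.int64(149)), (264, np.int64(171)), (265, np.int64(163)), (266, np.int64(131)), (267, np.int64(105)), (268, np.int64(59)), (269, np.int64(51)), (270, np.int64(46)), (271, np.int64(54))]
298 [(256, np.int64(53)), (257, np.int64(55)), (258, np.int64(51)), (259, np.int64(38)), (260, np.int64(73)), (261, np.int64(88)), (262, np.int64(122)), (263, np.int64(156)), (264, np.int64(168)), (265, np.int64(158)), (266, np.int64(128)), (267, np.int64(105)), (268, np.int64(64)), (269, np.int64(44)), (270, np.int64(47)), (271, np.int64(53))]
264 0.574957123824772
264.5 0.5741015877645733
265 0.5732463596171968
265.5 0.5723914392734929
[(238, np.int64(142)), (239, np.int64(143)), (240, np.int64(140)), (241, np.int64(158)), (242, np.int64(194)), (243, np.int64(183)), (244, np.int64(122)), (245, np.int64(85)), (246, np.int64(82)), (247, np.int64(114)), (248, np.int64(134)), (249, np.int64(189)), (250, np.int64(179)), (251, np.int64(100)), (252, np.int64(90)), (253, np.int64(92)), (254, np.int64(87)), (255, np.int64(74))]
242.5 0.604133285311814
243 0.6033234018974621
243.5 0.6025138098959024
244 0.6017045092039145
249 0.5987074780615917
250 0.5970120120774869
251 0.5953177660968165
252 0.5936247392552753
```

The bar is at x≈0.575, 28 mm from the housing, so the tray is home and both pushes hit the stop. Next is the button.

Run:
```python
from h import *
def rep(h):
    s=robot.state();print(h,round(s['time_s'],2),s['tool_pos'].round(4),s['contact_force'].round(1))
robot.move_pose([.60,-.0205,.25],ori(0))
robot.move_pose([.631,-.0205,.20],ori(0));robot.pause(.3);rep(0)
z=.20
h=robot.move_linear([.631,-.0205,.168],speed=.05,threshold=10);rep(h)
# to the bottom: spring about 4 N, hard stop above that
if not h:
    h=robot.move_linear([.631,-.0205,.140],speed=.012,threshold=9);rep(h)
robot.pause(.15);rep(0)
c=robot.capture('scene');save({'pixels':cv2.resize(c['pixels'][150:330,200:440],(800,600),interpolation=cv2.INTER_CUBIC)},'press')
```

```text
0 13.76 [ 0.6312 -0.0208  0.2017] [-0.3 -0.5  0.5]
False 14.55 [ 0.6311 -0.0205  0.1682] [-0.7 -0.2 -0. ]
True 15.75 [ 0.631  -0.0205  0.1561] [-0.4 -0.   6.3]
0 15.9 [ 0.6311 -0.0205  0.156 ] [-0.8  0.2  5.6]
```

View pics/press.png

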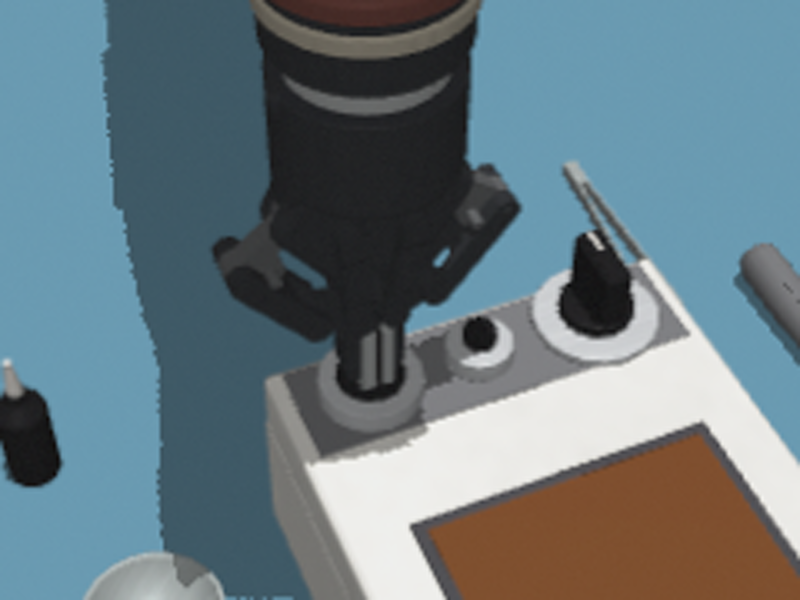

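The fingertips sit on the start button (370,385), clear of stop and knob. The force is 5.6 N against about 4 N at the bottom, so I'll push a bit more to confirm it's bottomed, then release.

Run:
```python
from h import *
def rep(h):
    s=robot.state();print(h,round(s['time_s'],2),s['tool_pos'].round(4),s['contact_force'].round(1))
h=robot.move_linear([.631,-.0205,.150],speed=.012,threshold=10);rep(h)
robot.pause(.2);rep(0)
h=robot.move_linear([.631,-.0205,.150],speed=.012,threshold=10);rep(h)
robot.pause(.2);rep(0)
```

```text
True 16.2 [ 0.631  -0.0205  0.1561] [-0.4 -0.6  6.8]
0 16.4 [ 0.631  -0.0205  0.156 ] [-1.7  0.9  6. ]
True 16.65 [ 0.6311 -0.0205  0.1561] [-0.8 -0.1  5.3]
0 16.85 [ 0.631  -0.0205  0.1561] [-1.8  0.5  6.2]
```

It stops rigidly at z = 0.156, so the button is fully down. Releasing now.

Run:
```python
from h import *
robot.move_linear([.631,-.0205,.25],speed=.06)
robot.move_pose([.42,-.12,.28],ori(0));robot.pause(.5)
t=robot.capture('top');s=robot.state();print(s['time_s'],s['contact_force'].round(1))
save({'pixels':cv2.resize(t['pixels'][190:370,190:430],(800,600),interpolation=cv2.INTER_CUBIC)},'end')
```

```text
20.0583 [-0.7 -0.2 -0.4]
```

View pics/end.png

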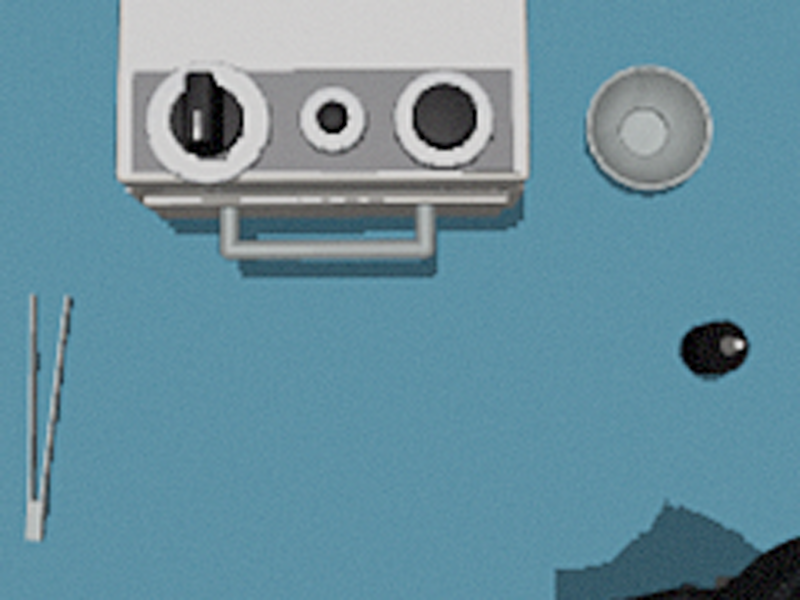

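The tray is still home (bar at (328,250)), the start button at (443,118) is up again, and everything else is in place. Handing in.

```bash
python3 -c "
from station import robot
print(robot.finish_job())"
```

```text
the job is handed in; nothing more can be done
None
```

I pushed the tray fully home, pressed the start button fully down and released it, and handed the job in at about 20 s; the last picture showed nothing else in view moved, but no verdict came back.

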